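# Shut a filter-cassette holder with a bench quick clamp and free the clamp

### The job

Shut the filter-cassette holder with the bench quick clamp: gently squeeze the yellow trigger towards the black grip again and again, so that the jaw walks onto the green-topped plate and pushes it shut on the cassette until the orange spring catch clicks in behind it, without crushing the cassette. Then hold the red release tab down until the jaw has sprung all the way back, leaving the plate caught and the cassette held tight. Work it by trigger and tab only: do not push the jaw, plate or cassette by hand, and leave the bottle, beaker and green tip box where they stand.

Things in the scene. Friction and masses are not known exactly. Their poses are not given: they have to be found in the camera images.
- clamp: Fixed white board, 12 mm thick, with the blue clamp head. Origin on the bench under the black grip's centre; +x runs along the clamp bar towards the cassette holder, z up; place and yaw vary. Along x, all at y = 0: red tab -65 mm, black grip 0, yellow trigger +35, jaw face +105 when fully back, holder about +125 to +260. Head 44 mm wide, top 104 mm high; bar tail reaches -130, 63 mm high.
- handle_mid (a point): Centre of the fixed black grip, 145 mm above the bench: an upright stub, 16 mm thick along the clamp's x, 24 mm wide along y, its top 180 mm above the bench. It does not move.
- trigger_face (a point): Where the yellow trigger is best squeezed: on its outer face (away from the grip, clamp +x), 145 mm above the bench; moves with it. Upright lever, 10 mm thick, 24 wide, pivoted 85 mm and ending 167 mm above the bench. Outside measure over grip and trigger here: 48 mm released, 33 squeezed. About 20 N does every stroke; over 40 N once the plate is shut can crush the cassette.
- trigger (a joint): Yellow trigger angle (rad): 0 released, 0.25 fully squeezed, towards the grip; springs back. One full squeeze (at least 0.23) and full release (under 0.02) walks the jaw on by one tooth, 10 mm; shorter strokes do not catch the next tooth. When the plate can go no further, the trigger goes firm part way through its stroke.
- bar (a joint): Travel of clamp bar and jaw (m): 0 jaw fully back, grows towards the holder. A ratchet holds it against a return spring of about 2 N until the tab is pressed. It starts at 0 to 20 mm.
- jaw: Jaw on the end of the bar, blue block with black rubber face, 40 mm wide, 33 to 83 mm above the bench. Its frame is the clamp's, shifted along x by the bar's travel, so its face is at x = 105 mm in its own frame.
- gate (a joint): Travel of the sliding plate (m): starts at 0 to 0.012; 0.035 is shut and resting on the catch, 0.038 its dead stop. It drags with about 2 N and presses the cassette on a sprung pad over the last 3 mm, which pushes it open again if it is not caught.
- plate: Sliding steel plate of the holder, 12 x 104 x 80 mm, green top edge 102 mm above the bench. Its frame is turned like the clamp's; the plate's centre is at x = 135 mm in it, and with plate travel 0 and the holder nearest it coincides with the clamp's. The holder stands 0 to 14 mm further out from start to start; 4 to 8 strokes are needed.
- catch (a joint): Orange spring catch at the holder's side rail: 0 is out (at rest), up to about 4 mm pushed aside while the plate's lug passes; it snaps back to 0 behind the lug when the plate is shut.
- cassette: Loose white and blue filter cassette, 30 x 100 x 84 mm, standing in the holder between the sliding plate and the fixed end block. Origin: centre of its underside; its x is the clamp's x.
- tab (a joint): Press travel of the red release tab (m): 0 up, 6 mm fully down; sprung, about 8 N to hold fully down. Pressed at least 5 mm the ratchet is free and the jaw springs back, taking about 1 s for the whole way; let up early, the ratchet bites again.
- tab_top (a point): Centre of the top of the red release tab, a round button of 26 mm diameter on the clamp head behind the grip, 125 mm above the bench when up; pressed straight down.
- bottle: Loose green bottle with paper label and blue cap, 64 mm diameter, 150 mm tall, bystander; origin at the centre of its underside.
- beaker: Loose glass beaker, 70 mm diameter, 90 mm tall, bystander; origin at the centre of its underside.
- tip_box: Loose green open tip box, 120 x 80 x 60 mm, bystander; origin at the centre of its underside.
Mind the look-alikes: they are no part of the job. What is meant by the cassette is not turquoise, and is the larger of those in its own colour.

How it is judged:
By the outcome, as a careful person would: the job done as asked, in the order asked, and still so for the second after the job is handed in, with the robot touching nothing.
It also fails if it takes over 64 s, if anything falls off the work surface, if the arm or the gripper's body presses on something with over 40 N, if the wrist force passes 120 N, or if a joint passes its speed limit or range.

### The arm

A 6-joint arm with a two-finger parallel gripper is mounted at the origin on the work surface. World frame = base frame: x ahead of the robot, y to its left, z up, the work surface at z = 0. Lengths are in m, angles in degrees, forces in N, time in s.
With the tool pointing down it reaches from about 0.3 to 0.75 m from the base axis. Payload 8.5 kg.
Tool frame: the origin (TCP) lies between the finger pads; the fingertips stand ahead of it and the grasp point (between the pads) lies 8 mm behind it (env.tcp_to_tips is the z of the fingertips in the tool frame, in m); z points along the fingers, x is the direction in which the jaws open and shut, and the axes are right-handed (so a half turn about z gives the same grasp; the last joint's range is limited). The gripper opens to 85 mm and grips with 20 to 120 N. Pads are 22 mm wide; open, the fingers measure 114 mm over their backs; the gripper's body (76 mm by 85 mm) begins 54 mm behind the grasp point. The pads swing forward as they close: fully open they stand 13 mm farther back than shut.
Start: joints at [-83.726, 21.807, 74.336, -0, 83.858, -12.336], TCP at [0.176, -0.521, 0.242] pointing down, gripper open.
Joint ranges: [-178.18, 178.18], [-50.72, 133.34], [12.68, 142.11], [-81.47, 261.47], [9.98, 163.14], [-165.26, 165.26]. Speed limits (degrees/s): [136.94, 136.94, 180, 180, 180, 180].

### API

Orientations are given as a 3x3 rotation matrix whose columns are the frame's x, y, z axes.
In Python, from rig import observe, viewer, env gives the robot as it stands.
- The arm moves only by the tool jog_arm, never from a script. Its arguments are lists of equal length, an entry for each row: "dr": the turn, a rotation vector about the tool's x, y, z in rad, a list of three; "slide": the shift along the tool's x, y, z in m, a list of three; "gripper": the opening, from -1 (shut) to 1 (fully open), so that 0 is half open. In form: {"dr": [[rx, ry, rz], ...], "slide": [[dx, dy, dz], ...], "gripper": [gripper, ...]}. A call has exactly 10 rows; each row shifts and turns the commanded pose from where the row before left it, along the tool's axes as they then stand; what a row does not reach is not made up. A row lasts 1/10 s, in which the tool goes at most 50 mm and 8.59 degrees, less where a joint would pass 70% of its speed; a pose out of reach is approached as far as the arm can. A call is refused whole if a number of a shift passes 0.05 or a number of a turn 0.15, either way. A call with a gripper value outside its range is refused whole. The fingers move at their own pace and stop on an object; "force" is the grip in N (left out, the last holds). Time passes only in rows, so rows that do not move let the fingers close, or fill a call up. It gives the time, the measured TCP pose, the force and the opening at its end, in the units of the state.
- observe(): the state, without advancing time (a new reading comes with each control period).
- viewer.get_image(name): name is "scene" or "side" or "wrist"; returns a dict with "pixels" (420x560x3 uint8, blue, green, red), "camera_matrix" (3x3 intrinsics, pixels), "R" (3x3) and "t" (3): a world point X has camera coordinates R X + t. Camera axes: x right, y down, z forward; pixel columns grow to the right and rows downward; lengths in m; the calibration is good to about 2 mm. A picture is of the moment at which its call begins. There is no depth.
- env.close_job(): hands the job in, once; it reports no verdict.
The state is a dict: "time_s": time; "q": joint angles; "qvel": joint speeds; "joint_efforts": joint torques, N m; "position": TCP position; "tool_rot": TCP orientation; "ft_force": force on the tool from outside, world axes, zero at the start; "wrist_torque": the same for the moment, N m; "grip_width": finger opening in m.
Only numpy, scipy, OpenCV 4.12 (cv2) and the standard library are available. Lean on these libraries where they do the work, as an engineer would, in place of code of your own. Each camera call takes 0.05 s, during which the arm holds its last target.

## Working session

There is one attempt and no reset: what is moved stays moved. The work goes in short steps, Python scripts to look and compute and a tool call to move; the robot and the scene stay as the last step left them, time stands still between calls to the robot, and variables do not carry over. Pictures are saved under pics/ and viewed, and the job is handed in when it is done.

Besides the shell and the picture viewer there is one more tool, called after "Emit:" as name(argument=value, ...), one argument or row to a line, values as JSON. jog_arm: Moves the arm, as the interface text tells. Its arguments: {"type":"object","properties":{"dr":{"type":"array","items":{"type":"array","items":{"type":"number"}}},"slide":{"type":"array","items":{"type":"array","items":{"type":"number"}}},"gripper":{"type":"array","items":{"type":"number"}},"force":{"type":"number"}},"required":["dr","slide","gripper"]}

```bash
ls; mkdir -p pics; python3 - <<'E'
from rig import observe, viewer, env
import cv2
s=observe()
print(s['time_s'],s['position'],s['tool_rot'],s['grip_width'],env.tcp_to_tips)
for n in ['scene','side','wrist']:
    im=viewer.get_image(n); cv2.imwrite(f'pics/{n}0.png',im['pixels']); print(n,im['camera_matrix'],im['R'],im['t'])
E
```

```text
pics
0.0 [ 0.17548289 -0.52093243  0.24170093] [[ 3.19141558e-01 -9.47707042e-01 -1.71060285e-04]
 [-9.47705843e-01 -3.19141433e-01  1.54339965e-03]
 [-1.51728314e-03 -3.30448136e-04 -9.99998794e-01]] 0.0854693008018861 0.011
scene [[388.55395179   0.         281.03237759]
 [  0.         388.55395179 210.85904549]
 [  0.           0.           1.        ]] [[ 0.55814051  0.82973617 -0.00413016]
 [ 0.70165224 -0.47462727 -0.53142553]
 [-0.44290327  0.29371218 -0.84709495]] [-0.30005267 -0.33965953  1.39521553]
side [[467.80575918   0.         286.04530727]
 [  0.         467.80575918 207.0967917 ]
 [  0.           0.           1.        ]] [[-0.80771504 -0.5894937   0.0096737 ]
 [-0.36535683  0.48759378 -0.7929481 ]
 [ 0.46272108 -0.64401046 -0.60921239]] [0.47998613 0.29937238 0.78464339]
wrist [[353.40476452   0.         276.0638167 ]
 [  0.         353.40476452 207.75040558]
 [  0.           0.           1.        ]] [[ 3.18949370e-01 -9.47771667e-01 -4.08209949e-04]
 [-9.07804458e-01 -3.05623083e-01  2.87203060e-01]
 [-2.72327682e-01 -9.12326602e-02 -9.57869634e-01]] [-0.54983475 -0.0384995   0.378967  ]
```

View pics/scene0.png

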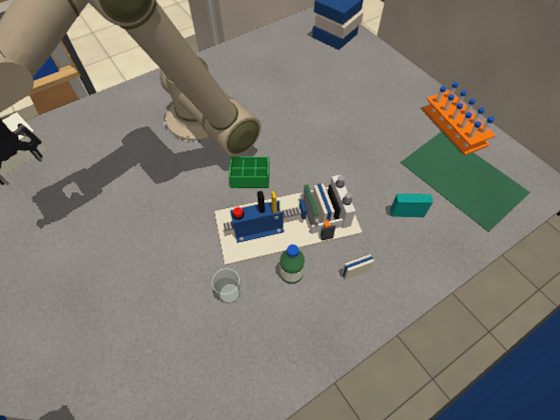

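View pics/side0.png

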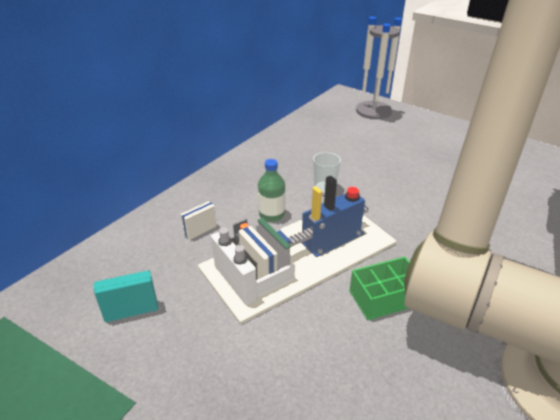

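View pics/wrist0.png

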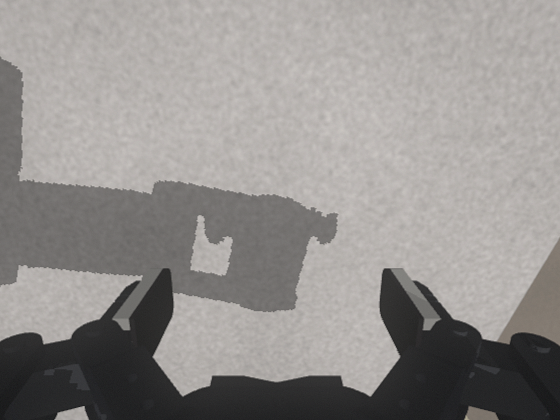

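```bash
python3 - <<'E'
import cv2
a=cv2.imread('pics/scene0.png')[165:275,205:370]; cv2.imwrite('pics/sc1.png',cv2.resize(a,None,fx=4.8,fy=4.8,interpolation=cv2.INTER_CUBIC))
a=cv2.imread('pics/side0.png')[165:315,195:400]; cv2.imwrite('pics/si1.png',cv2.resize(a,None,fx=3.9,fy=3.9,interpolation=cv2.INTER_CUBIC))
E
```

```text
(no output)
```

View pics/sc1.png

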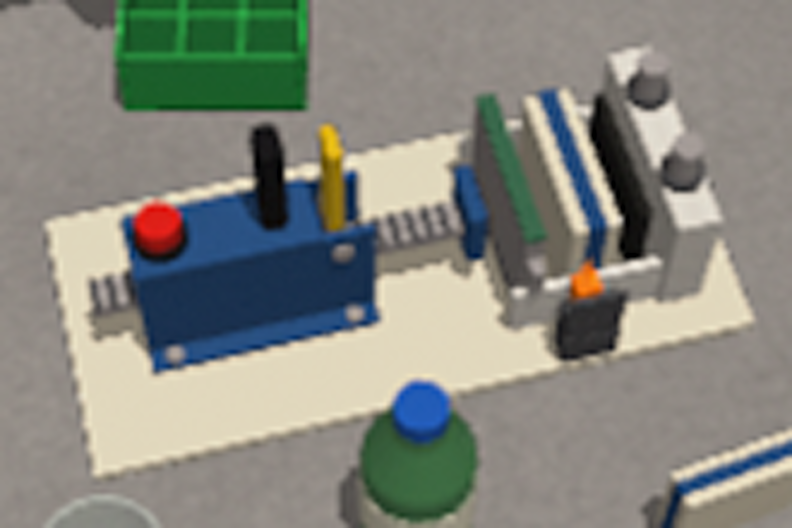

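View pics/si1.png

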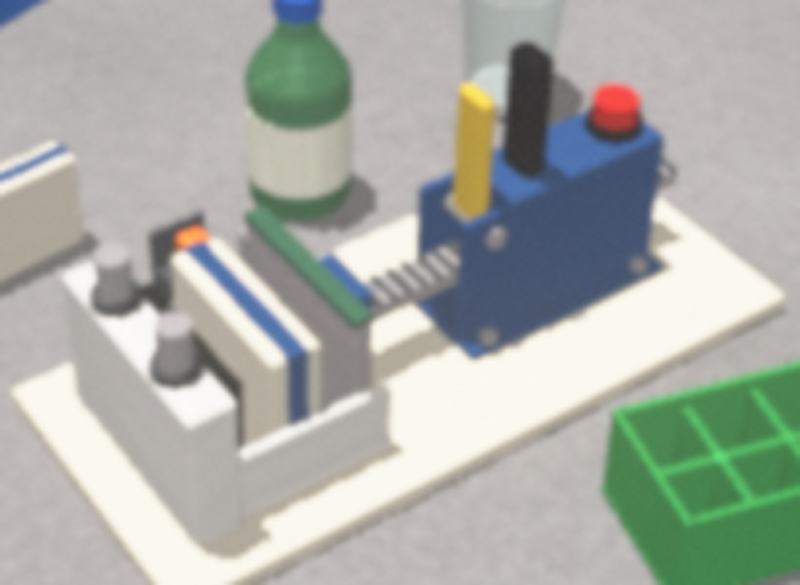

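```bash
cat > h.py <<'E'
import numpy as np
from scipy.optimize import least_squares
from rig import observe, viewer, env
def proj(c,X):
    p=c['R']@np.asarray(X)+c['t']; u=c['camera_matrix']@p; return u[:2]/u[2]
def pose(p):
    c,s=np.cos(p[2]),np.sin(p[2]); return np.array([[c,-s,0],[s,c,0],[0,0,1]]),np.array([p[0],p[1],0])
E
python3 - <<'E'
from h import *
C={n:viewer.get_image(n) for n in ['scene','side']}
sc=lambda u,v:np.array([u/4.8+205,v/4.8+165]); si=lambda u,v:np.array([u/3.9+195,v/3.9+165])
def obs(p):
    x0,x1,w,w2=p[3:7]
    return [('scene',(-.065,0,.125),sc(158,215),1),('scene',(0,0,.18),sc(265,130),1),('scene',(.035,0,.167),sc(330,132),.5),
('side',(-.065,0,.125),si(617,98),1),('side',(0,0,.18),si(530,55),1),('side',(.035,0,.167),si(477,96),.5),
('scene',(x0,w2,.012),sc(45,222),1),('scene',(x0,-w,.012),sc(97,475),1),('scene',(x1,-w,.012),sc(753,320),1),
('side',(x0,w2,.012),si(782,297),1),('side',(x1,-w,.012),si(12,390),1)]
def res(p):
    R,t=pose(p); r=[]
    for n,X,m,w in obs(p): r+=list(w*(proj(C[n],R@np.array(X)+t)-m))
    return np.array(r)
f=least_squares(res,[0.45,0.0,1.5,-.15,.28,.08,.08],loss='soft_l1')
print(f.x.round(4),np.degrees(f.x[2])); print(res(f.x).reshape(-1,2).round(2))
np.save('p.npy',f.x[:3])
R,t=pose(f.x)
for n,X in [('grip',(0,0,.145)),('tab',(-.065,0,.125))]: print(n,R@np.array(X)+t)
print(observe()['time_s'])
E
```

```text
[ 0.5193 -0.0501  1.2368 -0.1304  0.2714  0.0931  0.0866] 70.8637094520837
[[-0.06 -0.34]
 [ 0.38  0.41]
 [ 0.07 -0.  ]
 [-0.2   0.28]
 [ 0.47 -0.4 ]
 [ 0.03 -0.04]
 [ 0.12 -0.51]
 [ 0.14 -0.05]
 [-0.14 -0.47]
 [ 0.09 -0.73]
 [-0.2  -0.42]]
grip [ 0.51930504 -0.05008108  0.145     ]
tab [ 0.49799698 -0.11148927  0.125     ]
0.25
```

Emit:
jog_arm(
  dr=[
    [0,0,0.1316],
    [0,0,0.1316],
    [0,0,0.1316],
    [0,0,0.1316],
    [0,0,0.1316],
    [0,0,0],
    [0,0,0],
    [0,0,0],
    [0,0,0],
    [0,0,0],
  ],
  slide=[
    [0,0,0],
    [0,0,0],
    [0,0,0],
    [0,0,0],
    [0,0,0],
    [-0.02,-0.006,0],
    [-0.04,-0.012,0],
    [-0.04,-0.012,0],
    [-0.04,-0.012,0],
    [-0.04,-0.012,0],
  ],
  gripper=[1,1,1,1,1,1,1,1,1,1],
  force=25,
)

```text
time_s: 1.25
position: [0.286, -0.3673, 0.2423]
tool_rot: [[-0.327, -0.945, 0.0], [-0.945, 0.327, 0.0], [-0.0, -0.0, -1.0]]
ft_force: [1.1, -0.2, 0.6]
grip_width: 0.0857
```

Emit:
jog_arm(
  dr=[
    [0,0,0],
    [0,0,0],
    [0,0,0],
    [0,0,0],
    [0,0,0],
    [0,0,0],
    [0,0,0],
    [0,0,0],
    [0,0,0],
    [0,0,0],
  ],
  slide=[
    [-0.04,-0.012,0],
    [-0.04,-0.012,0],
    [-0.04,-0.012,0],
    [-0.04,-0.012,0],
    [-0.04,-0.012,0],
    [-0.04,-0.012,0],
    [-0.04,-0.012,0],
    [-0.04,-0.012,0],
    [-0.04,-0.012,0],
    [0,0,0],
  ],
  gripper=[1,1,1,1,1,1,1,1,1,1],
)

```text
time_s: 2.25
position: [0.5068, -0.0605, 0.2421]
tool_rot: [[-0.323, -0.947, 0.0], [-0.947, 0.323, 0.001], [-0.001, -0.0, -1.0]]
ft_force: [-0.2, -0.5, -0.7]
grip_width: 0.0854
```

```bash
cat > st.py <<'E'
from h import *
from scipy.spatial.transform import Rotation
def st(lbl=''):
    s=observe(); p=np.load('p.npy'); R,t=pose(p)
    x=R.T@(s['position']-t); T=R.T@s['tool_rot']
    D=np.array([[-1,0,0],[0,1,0],[0,0,-1.]])
    print(lbl,round(s['time_s'],2),'clamp-frame TCP mm',(x*1000).round(1),'rot err(tool) ',Rotation.from_matrix(T.T@D).as_rotvec().round(4),'F(clamp)',(R.T@s['ft_force']).round(1),'w',round(s['grip_width']*1000,1), 'q',np.round(s['q'],0))
if __name__=='__main__': st()
E
python3 st.py; python3 - <<'E'
from h import *; import cv2
im=viewer.get_image('wrist'); cv2.imwrite('pics/w1.png',im['pixels'])
R,t=pose(np.load('p.npy'))
for X in [(0,0,.18),(.035,0,.167),(-.065,0,.125)]: print(proj(im,R@np.array(X)+t))
E
```

```text
2.25 clamp-frame TCP mm [-13.9   8.4 242.1] rot err(tool)  [-0.0001  0.0009  0.0056] F(clamp) [-0.5  0.  -0.7] w 85.4 q [-20.  18.  81.   0.  82.  89.]
[250.42218581 217.02934651]
[194.78602361 210.113617  ]
[345.08475483 193.89371927]
```

View pics/w1.png

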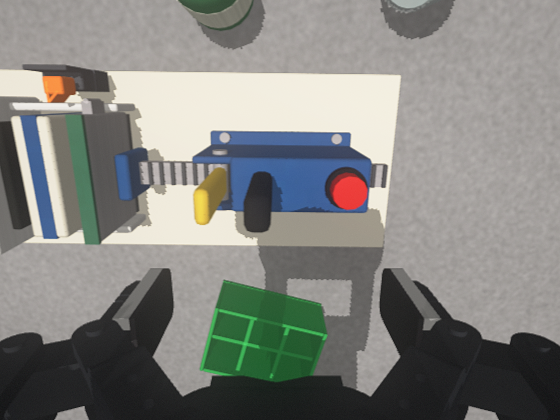

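Emit:
jog_arm(
  dr=[
    [0,0,0.0056],
    [0,0,0],
    [0,0,0],
    [0,0,0],
    [0,0,0],
    [0,0,0],
    [0,0,0],
    [0,0,0],
    [0,0,0],
    [0,0,0],
  ],
  slide=[
    [0,0,0],
    [-0.014,-0.004,0],
    [-0.014,-0.004,0],
    [0,0,0.01],
    [0,0,0.01],
    [0,0,0],
    [0,0,0],
    [0,0,0],
    [0,0,0],
    [0,0,0],
  ],
  gripper=[1,1,1,1,1,1,1,1,1,1],
)

```text
time_s: 3.3
position: [0.5221, -0.0403, 0.2226]
tool_rot: [[-0.332, -0.943, 0.001], [-0.943, 0.332, -0.0], [-0.0, -0.001, -1.0]]
ft_force: [-0.4, -0.1, -0.0]
grip_width: 0.0852
```

```bash
python3 st.py; python3 - <<'E'
from h import *; import cv2
im=viewer.get_image('wrist'); cv2.imwrite('pics/w2.png',cv2.resize(im['pixels'][100:300,130:430],None,fx=2.6,fy=2.6,interpolation=cv2.INTER_CUBIC))
R,t=pose(np.load('p.npy'))
f=lambda q:((q-[130,100])*2.6).round(0)
for X in [(-.008,.012,.18),(.008,.012,.18),(.008,-.012,.18),(-.008,-.012,.18),(.035,0,.167),(-.065,0,.125)]: print(f(proj(im,R@np.array(X)+t)), f(proj(im,R@(np.array(X)-[.002,0,0])+t)))
E
```

```text
3.3 clamp-frame TCP mm [ 10.2   0.6 222.6] rot err(tool)  [-0.0006  0.     -0.0049] F(clamp) [-0.2  0.4 -0. ] w 85.2 q [-17.  20.  81.  -0.  79.  92.]
[463. 424.] [472. 424.]
[386. 424.] [395. 424.]
[385. 315.] [395. 315.]
[465. 315.] [475. 315.]
[261. 349.] [271. 349.]
[663. 289.] [671. 289.]
```

View pics/w2.png

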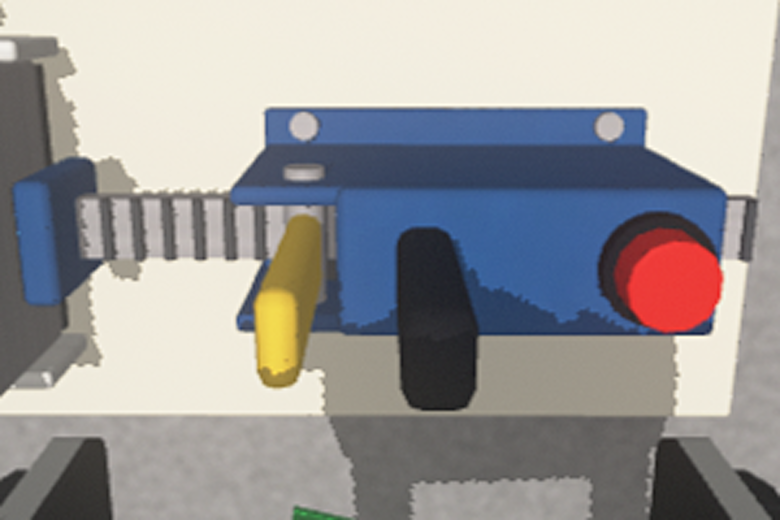

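Emit:
jog_arm(
  dr=[
    [0,0,-0.004],
    [0,0,0],
    [0,0,0],
    [0,0,0],
    [0,0,0],
    [0,0,0],
    [0,0,0],
    [0,0,0],
    [0,0,0],
    [0,0,0],
  ],
  slide=[
    [0.003,-0.0008,0],
    [0.003,-0.0008,0],
    [0,0,0.01],
    [0,0,0.02],
    [0,0,0.02],
    [0,0,0.02],
    [0,0,0.0106],
    [0,0,0.005],
    [0,0,0],
    [0,0,0],
  ],
  gripper=[1,1,1,1,1,1,1,1,1,1],
)

```text
time_s: 4.35
position: [0.5219, -0.0465, 0.1373]
tool_rot: [[-0.329, -0.944, 0.001], [-0.944, 0.329, -0.0], [0.0, -0.001, -1.0]]
ft_force: [0.4, 0.7, 0.5]
grip_width: 0.0854
```

```bash
python3 - <<'E'
from h import *; import cv2
p=np.load('p.npy'); R,t=pose(p); d=R@np.array([-.0023,-.001,0]); p[:2]+=d[:2]; np.save('p.npy',p)
im=viewer.get_image('wrist'); a=im['pixels']
b=viewer.get_image('side')['pixels'][130:330,190:410]
cv2.imwrite('pics/w3.png',a); cv2.imwrite('pics/s3.png',cv2.resize(b,None,fx=3,fy=3,interpolation=cv2.INTER_CUBIC))
from st import st; st()
E
```

```text
4.45 clamp-frame TCP mm [  6.6  -0.3 137.5] rot err(tool)  [-0.0016  0.     -0.0008] F(clamp) [ 0.2 -0.8 -0.3] w 85.5 q [-18.  25.  88.  -0.  67.  91.]
```

View pics/w3.png

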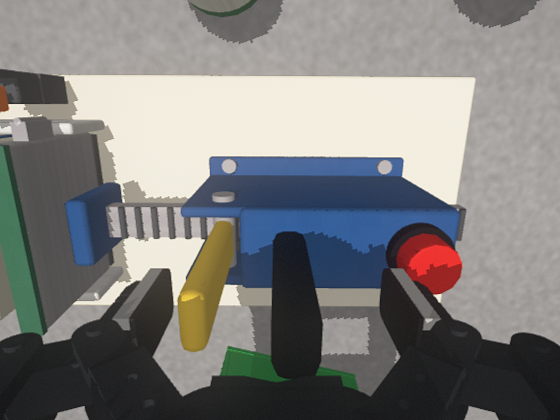

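View pics/s3.png

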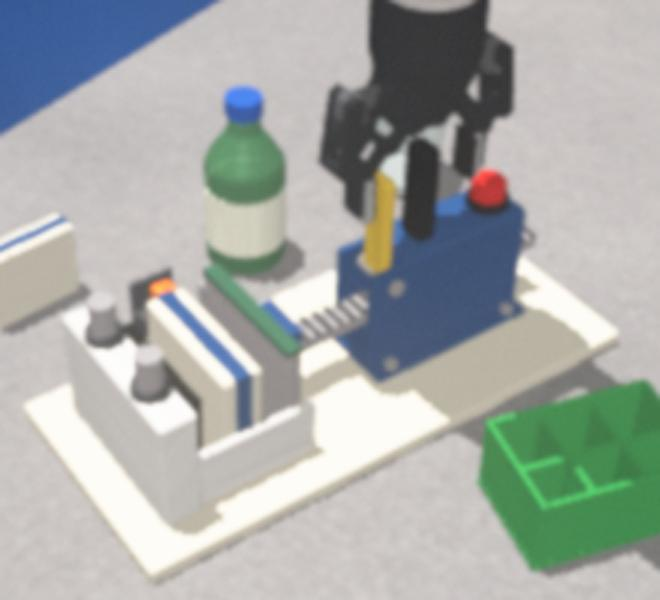

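The fingers straddle both levers: yellow sits at (200,330) and black at (297,350) in the wrist picture. I'll start with one slow test squeeze.

Emit:
jog_arm(
  dr=[
    [0,0,0],
    [0,0,0],
    [0,0,0],
    [0,0,0],
    [0,0,0],
    [0,0,0],
    [0,0,0],
    [0,0,0],
    [0,0,0],
    [0,0,0],
  ],
  slide=[
    [0,0,0],
    [0,0,0],
    [0,0,0],
    [0,0,0],
    [0,0,0],
    [0,0,0],
    [0,0,0],
    [0,0,0],
    [0,0,0],
    [0,0,0],
  ],
  gripper=[-0.5,-0.5,-0.5,-0.5,-0.5,-0.5,-0.5,-0.5,-0.5,-0.5],
  force=25,
)

```text
time_s: 5.45
position: [0.5235, -0.0435, 0.1388]
tool_rot: [[-0.329, -0.944, 0.007], [-0.944, 0.329, 0.005], [-0.007, -0.005, -1.0]]
ft_force: [4.9, 17.4, 12.9]
grip_width: 0.0349
```

```bash
python3 st.py; python3 - <<'E'
from h import *; import cv2
cv2.imwrite('pics/w4.png',viewer.get_image('wrist')['pixels'])
E
```

```text
5.45 clamp-frame TCP mm [  9.9  -0.8 138.8] rot err(tool)  [-0.0047  0.0074 -0.001 ] F(clamp) [18.1  1.  12.9] w 34.9 q [-18.  25.  88.   0.  67.  91.]
```

View pics/w4.png

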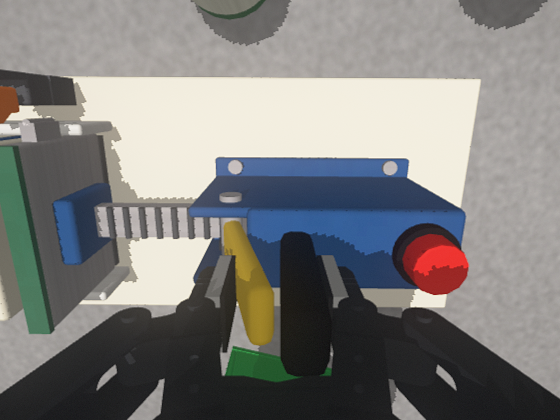

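Emit:
jog_arm(
  dr=[
    [0,0,0],
    [0,0,0],
    [0,0,0],
    [0,0,0],
    [0,0,0],
    [0,0,0],
    [0,0,0],
    [0,0,0],
    [0,0,0],
    [0,0,0],
  ],
  slide=[
    [0.001,0,-0.001],
    [0,0,0],
    [0,0,0],
    [0,0,0],
    [0,0,0],
    [0,0,0],
    [0,0,0],
    [0,0,0],
    [0,0,0],
    [0,0,0],
  ],
  gripper=[-0.5,-0.5,-0.5,-0.5,-0.5,-0.5,-0.5,-0.5,-0.5,-0.5],
  force=30,
)

```text
time_s: 6.5
position: [0.5233, -0.0436, 0.139]
tool_rot: [[-0.329, -0.944, 0.007], [-0.944, 0.329, 0.007], [-0.009, -0.004, -1.0]]
ft_force: [9.0, 22.4, 7.3]
grip_width: 0.0342
```

```bash
python3 st.py; python3 - <<'E'
from h import *; import cv2
im=viewer.get_image('wrist');cv2.imwrite('pics/w5.png',cv2.resize(im['pixels'][180:400,150:400],None,fx=2.7,fy=2.7,interpolation=cv2.INTER_CUBIC))
E
```

```text
6.5 clamp-frame TCP mm [  9.7  -0.7 139. ] rot err(tool)  [-0.0041  0.0091 -0.0009] F(clamp) [24.2 -1.1  7.3] w 34.2 q [-18.  25.  88.   1.  67.  91.]
```

View pics/w5.png

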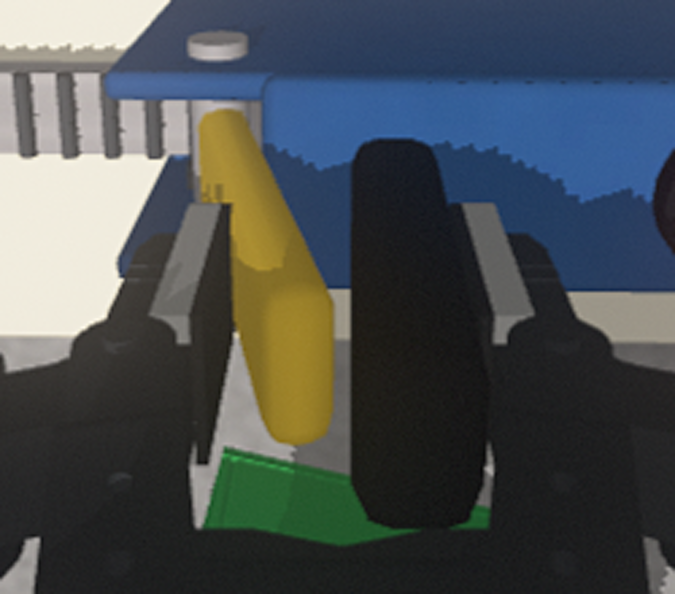

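Emit:
jog_arm(
  dr=[
    [0,0,0],
    [0,0,0],
    [0,0,0],
    [0,0,0],
    [0,0,0],
    [0,0,0],
    [0,0,0],
    [0,0,0],
    [0,0,0],
    [0,0,0],
  ],
  slide=[
    [0,0,0],
    [0,0,0],
    [0,0,0],
    [0,0,0],
    [0,0,0],
    [0,0,0],
    [0,0,0],
    [0,0,0],
    [0,0,0],
    [0,0,0],
  ],
  gripper=[0.9,0.9,0.9,0.9,0.9,0.9,0.9,0.9,0.9,0.9],
  force=30,
)

```text
time_s: 7.55
position: [0.5213, -0.0473, 0.1377]
tool_rot: [[-0.329, -0.944, -0.0], [-0.944, 0.329, -0.0], [0.0, 0.0, -1.0]]
ft_force: [-0.0, -0.2, -1.0]
grip_width: 0.0809
```

```bash
python3 st.py; python3 - <<'E'
from h import *; import cv2
im=viewer.get_image('wrist');cv2.imwrite('pics/w6.png',im['pixels'])
R,t=pose(np.load('p.npy'))
# jaw top edges for bar travel
for b in range(0,41,10): print(b,[proj(im,R@np.array([.105+b/1000,y,.083])+t).round(0) for y in (.02,-.02)])
E
```

```text
7.55 clamp-frame TCP mm [5.600e+00 1.000e-01 1.377e+02] rot err(tool)  [ 0.     -0.     -0.0008] F(clamp) [-0.2 -0.  -1. ] w 80.9 q [-18.  25.  88.  -0.  67.  91.]
0 [array([103., 268.]), array([ 93., 201.])]
10 [array([ 86., 268.]), array([ 75., 201.])]
20 [array([ 69., 268.]), array([ 56., 201.])]
30 [array([ 52., 268.]), array([ 38., 201.])]
40 [array([ 34., 268.]), array([ 20., 201.])]
```

View pics/w6.png

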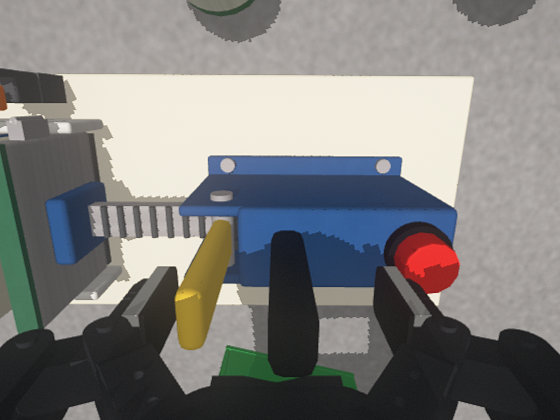

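Emit:
jog_arm(
  dr=[
    [0,0,0],
    [0,0,0],
    [0,0,0],
    [0,0,0],
    [0,0,0],
    [0,0,0],
    [0,0,0],
    [0,0,0],
    [0,0,0],
    [0,0,0],
  ],
  slide=[
    [0,0,0],
    [0,0,0],
    [0,0,0],
    [0,0,0],
    [0,0,0],
    [0,0,0],
    [0,0,0],
    [0,0,0],
    [0,0,0],
    [0,0,0],
  ],
  gripper=[-0.5,-0.5,-0.5,-0.5,-0.5,-0.5,-0.5,-0.5,-0.5,-0.5],
  force=28,
)

```text
time_s: 8.6
position: [0.5234, -0.0438, 0.1401]
tool_rot: [[-0.329, -0.944, 0.008], [-0.944, 0.329, 0.007], [-0.009, -0.005, -1.0]]
ft_force: [5.7, 21.9, 16.6]
grip_width: 0.0343
```

Emit:
jog_arm(
  dr=[
    [0,0,0],
    [0,0,0],
    [0,0,0],
    [0,0,0],
    [0,0,0],
    [0,0,0],
    [0,0,0],
    [0,0,0],
    [0,0,0],
    [0,0,0],
  ],
  slide=[
    [0,0,0],
    [0,0,0],
    [0,0,0],
    [0,0,0],
    [0,0,0],
    [0,0,0],
    [0,0,0],
    [0,0,0],
    [0,0,0],
    [0,0,0],
  ],
  gripper=[0.9,0.9,0.9,0.9,0.9,0.9,0.9,0.9,0.9,0.9],
)

```text
time_s: 9.6
position: [0.5213, -0.0473, 0.1377]
tool_rot: [[-0.329, -0.944, -0.0], [-0.944, 0.329, -0.0], [0.0, 0.0, -1.0]]
ft_force: [0.0, 1.1, -0.7]
grip_width: 0.081
```

```bash
cat > look.py <<'E'
from h import *; import cv2,sys
from st import st
st(); k=sys.argv[1]
w=viewer.get_image('wrist')['pixels']; s=viewer.get_image('side')['pixels']; c=viewer.get_image('scene')['pixels']
a=cv2.resize(w[100:380,0:330],None,fx=1.2,fy=1.2)
def z(im,r,f): return cv2.resize(im[r[0]:r[1],r[2]:r[3]],None,fx=f,fy=f,interpolation=cv2.INTER_CUBIC)
b=z(s,(200,320,195,295),4); e=z(c,(172,244,285,365),5)
H=max(a.shape[0],b.shape[0]); 
canvas=np.zeros((600,800,3),np.uint8)
canvas[:336,:396]=a[:336,:396]; canvas[:480,400:800]=b; e=cv2.resize(e,None,fx=.73,fy=.73); canvas[337:337+e.shape[0],:e.shape[1]]=e
cv2.imwrite(f'pics/{k}.png',canvas)
E
python3 look.py s2
```

```text
9.6 clamp-frame TCP mm [5.600e+00 1.000e-01 1.377e+02] rot err(tool)  [ 0.     -0.     -0.0008] F(clamp) [ 1.1  0.3 -0.7] w 81.0 q [-18.  25.  88.  -0.  67.  91.]
```

View pics/s2.png

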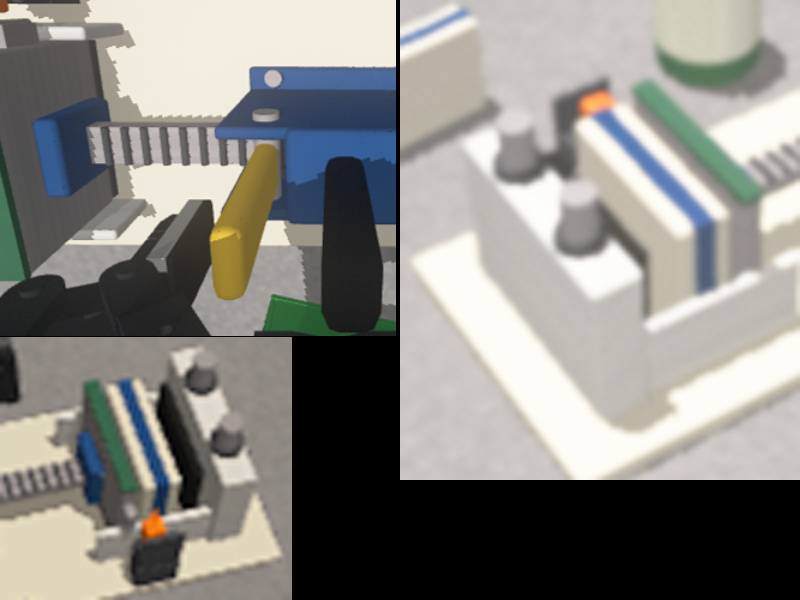

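The jaw is now against the plate (jaw at about (60,150), plate just beyond it) and the plate has started to move. There is still a gap between the cassette and the black pad, so I'll keep stroking.

Emit:
jog_arm(
  dr=[
    [0,0,0],
    [0,0,0],
    [0,0,0],
    [0,0,0],
    [0,0,0],
    [0,0,0],
    [0,0,0],
    [0,0,0],
    [0,0,0],
    [0,0,0],
  ],
  slide=[
    [0,0,0],
    [0,0,0],
    [0,0,0],
    [0,0,0],
    [0,0,0],
    [0,0,0],
    [0,0,0],
    [0,0,0],
    [0,0,0],
    [0,0,0],
  ],
  gripper=[-0.5,-0.5,-0.5,-0.5,-0.5,-0.5,-0.5,-0.5,-0.5,-0.5],
  force=28,
)

```text
time_s: 10.75
position: [0.5233, -0.0437, 0.1401]
tool_rot: [[-0.329, -0.944, 0.008], [-0.944, 0.329, 0.007], [-0.009, -0.005, -1.0]]
ft_force: [5.1, 19.9, 17.1]
grip_width: 0.0344
```

Emit:
jog_arm(
  dr=[
    [0,0,0],
    [0,0,0],
    [0,0,0],
    [0,0,0],
    [0,0,0],
    [0,0,0],
    [0,0,0],
    [0,0,0],
    [0,0,0],
    [0,0,0],
  ],
  slide=[
    [0,0,0],
    [0,0,0],
    [0,0,0],
    [0,0,0],
    [0,0,0],
    [0,0,0],
    [0,0,0],
    [0,0,0],
    [0,0,0],
    [0,0,0],
  ],
  gripper=[0.9,0.9,0.9,0.9,0.9,0.9,0.9,0.9,0.9,0.9],
)

```text
time_s: 11.75
position: [0.5213, -0.0473, 0.1377]
tool_rot: [[-0.329, -0.944, -0.0], [-0.944, 0.329, -0.0], [0.0, 0.0, -1.0]]
ft_force: [0.4, -0.6, 0.4]
grip_width: 0.0812
```

```bash
python3 look.py s3
```

```text
11.75 clamp-frame TCP mm [5.600e+00 1.000e-01 1.377e+02] rot err(tool)  [ 0.     -0.     -0.0008] F(clamp) [-0.4 -0.5  0.4] w 81.2 q [-18.  25.  88.  -0.  67.  91.]
```

View pics/s3.png

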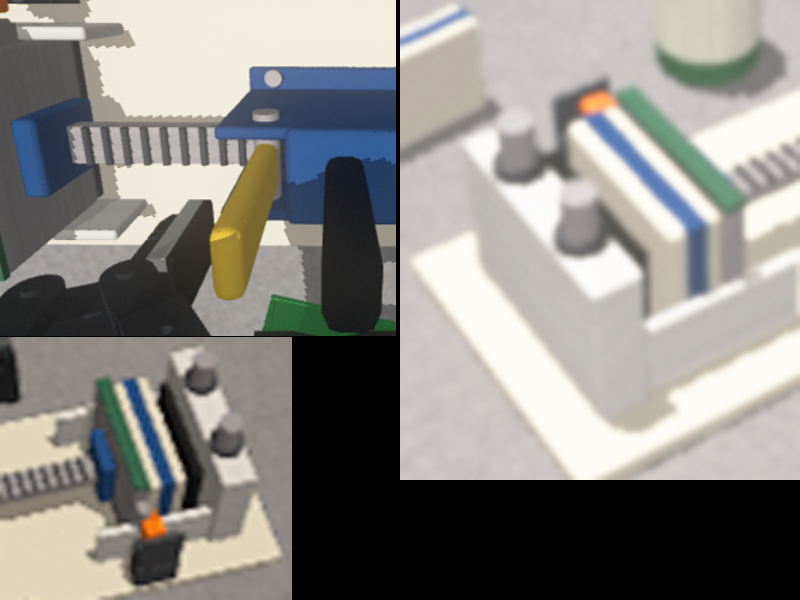

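The plate has reached the cassette, and a gap to the pad remains. Next stroke.

Emit:
jog_arm(
  dr=[
    [0,0,0],
    [0,0,0],
    [0,0,0],
    [0,0,0],
    [0,0,0],
    [0,0,0],
    [0,0,0],
    [0,0,0],
    [0,0,0],
    [0,0,0],
  ],
  slide=[
    [0,0,0],
    [0,0,0],
    [0,0,0],
    [0,0,0],
    [0,0,0],
    [0,0,0],
    [0,0,0],
    [0,0,0],
    [0,0,0],
    [0,0,0],
  ],
  gripper=[-0.5,-0.5,-0.5,-0.5,-0.5,-0.5,-0.5,-0.5,-0.5,-0.5],
  force=28,
)

```text
time_s: 12.9
position: [0.5234, -0.0438, 0.1402]
tool_rot: [[-0.329, -0.944, 0.008], [-0.944, 0.329, 0.007], [-0.009, -0.005, -1.0]]
ft_force: [4.7, 21.1, 17.2]
grip_width: 0.034
```

```bash
python3 look.py s4a
```

```text
12.9 clamp-frame TCP mm [  9.6  -0.8 140.2] rot err(tool)  [-0.0052  0.0089 -0.0009] F(clamp) [21.5  2.5 17.2] w 34.0 q [-18.  25.  88.   1.  67.  91.]
```

Emit:
jog_arm(
  dr=[
    [0,0,0],
    [0,0,0],
    [0,0,0],
    [0,0,0],
    [0,0,0],
    [0,0,0],
    [0,0,0],
    [0,0,0],
    [0,0,0],
    [0,0,0],
  ],
  slide=[
    [0,0,0],
    [0,0,0],
    [0,0,0],
    [0,0,0],
    [0,0,0],
    [0,0,0],
    [0,0,0],
    [0,0,0],
    [0,0,0],
    [0,0,0],
  ],
  gripper=[0.9,0.9,0.9,0.9,0.9,0.9,0.9,0.9,0.9,0.9],
)

```text
time_s: 14.05
position: [0.5213, -0.0473, 0.1377]
tool_rot: [[-0.329, -0.944, 0.0], [-0.944, 0.329, -0.0], [0.0, -0.0, -1.0]]
ft_force: [0.1, -0.1, -0.8]
grip_width: 0.0812
```

```bash
python3 look.py s4
```

```text
14.05 clamp-frame TCP mm [5.600e+00 1.000e-01 1.377e+02] rot err(tool)  [-0.     -0.     -0.0008] F(clamp) [-0.1 -0.1 -0.8] w 81.2 q [-18.  25.  88.  -0.  67.  91.]
```

View pics/s4.png

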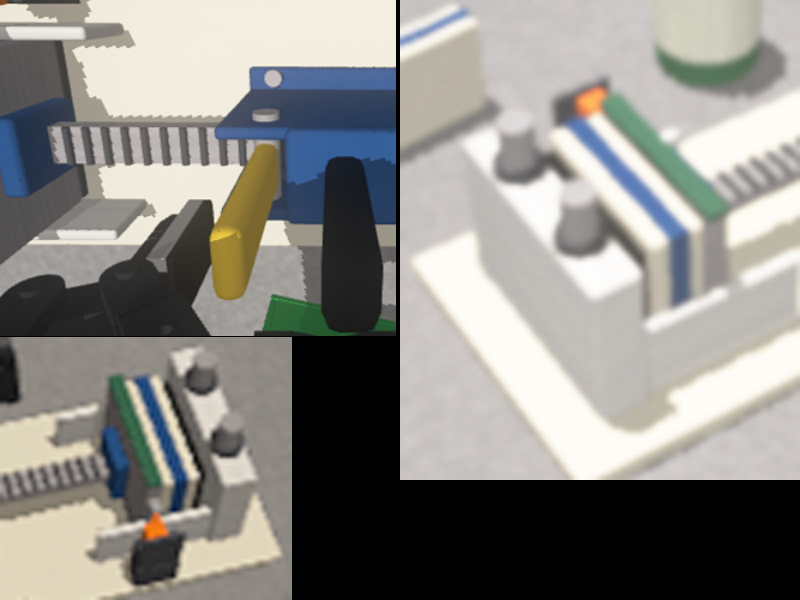

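The cassette is almost on the pad. The next stroke may go firm, so I'll use 25 N and check before releasing.

Emit:
jog_arm(
  dr=[
    [0,0,0],
    [0,0,0],
    [0,0,0],
    [0,0,0],
    [0,0,0],
    [0,0,0],
    [0,0,0],
    [0,0,0],
    [0,0,0],
    [0,0,0],
  ],
  slide=[
    [0,0,0],
    [0,0,0],
    [0,0,0],
    [0,0,0],
    [0,0,0],
    [0,0,0],
    [0,0,0],
    [0,0,0],
    [0,0,0],
    [0,0,0],
  ],
  gripper=[-0.5,-0.5,-0.5,-0.5,-0.5,-0.5,-0.5,-0.5,-0.5,-0.5],
  force=25,
)

```text
time_s: 15.2
position: [0.5238, -0.0424, 0.1405]
tool_rot: [[-0.328, -0.945, 0.009], [-0.945, 0.328, 0.009], [-0.012, -0.006, -1.0]]
ft_force: [7.2, 29.3, 19.7]
grip_width: 0.0373
```

```bash
python3 look.py s5a
```

```text
15.2 clamp-frame TCP mm [ 11.   -0.7 140.5] rot err(tool)  [-0.0058  0.0116 -0.0006] F(clamp) [30.   2.8 19.7] w 37.3 q [-18.  25.  88.   1.  67.  91.]
```

View pics/s5a.png

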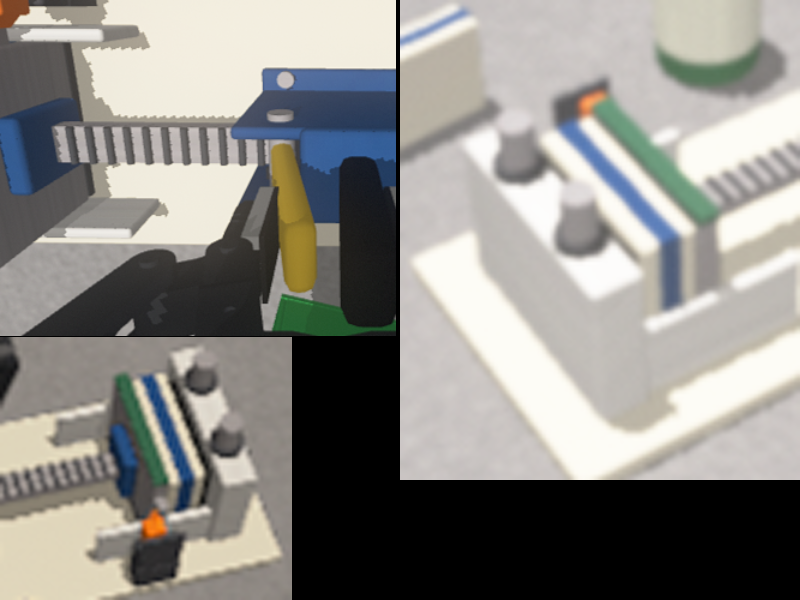

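Emit:
jog_arm(
  dr=[
    [0,0,0],
    [0,0,0],
    [0,0,0],
    [0,0,0],
    [0,0,0],
    [0,0,0],
    [0,0,0],
    [0,0,0],
    [0,0,0],
    [0,0,0],
  ],
  slide=[
    [0,0,0],
    [0,0,0],
    [0,0,0],
    [0,0,0],
    [0,0,0],
    [0,0,0],
    [0,0,0],
    [0,0,0],
    [0,0,0],
    [0,0,0],
  ],
  gripper=[0.9,0.9,0.9,0.9,0.9,0.9,0.9,0.9,0.9,0.9],
)

```text
time_s: 16.35
position: [0.5213, -0.0473, 0.1377]
tool_rot: [[-0.329, -0.944, -0.0], [-0.944, 0.329, -0.0], [0.0, 0.0, -1.0]]
ft_force: [-0.0, 0.0, -0.2]
grip_width: 0.0807
```

```bash
python3 look.py s5; python3 - <<'E'
from h import *; import cv2
c=viewer.get_image('scene')['pixels'];cv2.imwrite('pics/c5.png',cv2.resize(c[175:245,290:365],None,fx=8,fy=8,interpolation=cv2.INTER_CUBIC))
E
```

```text
16.35 clamp-frame TCP mm [5.600e+00 1.000e-01 1.377e+02] rot err(tool)  [ 0.     -0.     -0.0008] F(clamp) [ 0.   0.  -0.2] w 80.7 q [-18.  25.  88.  -0.  67.  91.]
```

View pics/s5.png

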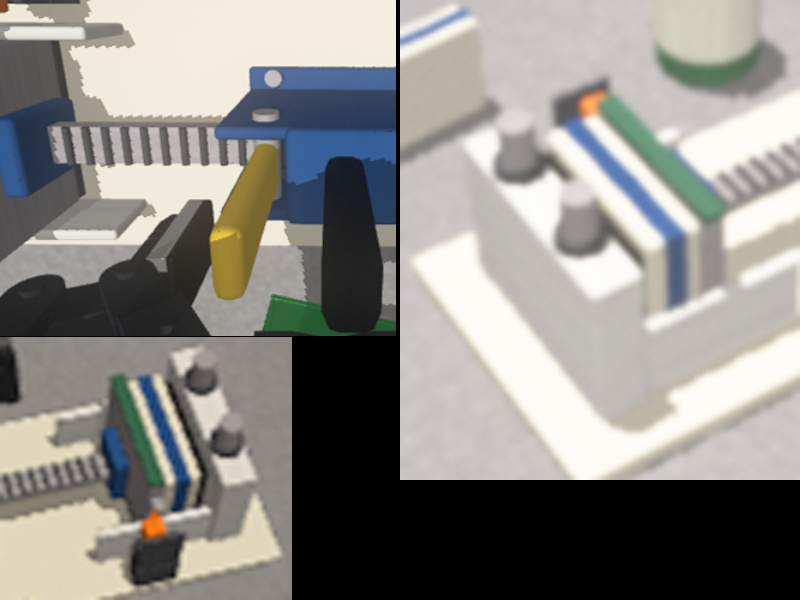

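View pics/c5.png

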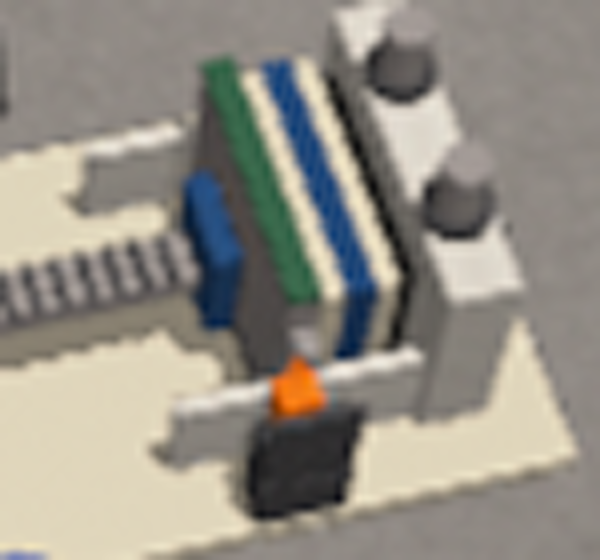

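```bash
python3 - <<'E'
import cv2,numpy as np
L={k:cv2.imread(f'pics/{k}.png') for k in ['s2','s3','s4a','s4','s5a','s5']}
# side: blue stripe + green bar templates from s5
def tm(ref,k,box,off,m=45):
    y0,y1,x0,x1=box; T=L[ref][y0:y1,x0:x1]; I=L[k][max(0,y0-m):y1+m, max(off,x0-m):x1+m]
    r=cv2.matchTemplate(I,T,cv2.TM_CCOEFF_NORMED); _,v,_,p=cv2.minMaxLoc(r)
    return (p[0]+max(off,x0-m)-x0, p[1]+max(0,y0-m)-y0, round(v,3))
for n,ref,box,off in [('side green end','s5',(180,235,690,735),400),('side cassette corner','s5',(225,310,640,700),400),('scene green end','s5',(455,490,135,170),0),('scene catch','s5',(505,540,140,170),0)]:
    print(n,{k:tm(ref,k,box,off) for k in L})
E
```

```text
side green end {'s2': (34, -14, 0.926), 's3': (20, -8, 0.94), 's4a': (2, 1, 0.903), 's4': (3, 0, 0.972), 's5a': (-7, 5, 0.913), 's5': (0, 0, 1.0)}
side cassette corner {'s2': (29, -14, 0.985), 's3': (21, -10, 0.983), 's4a': (3, -2, 0.975), 's4': (3, -2, 0.975), 's5a': (-5, 2, 0.969), 's5': (0, 0, 1.0)}
scene green end {'s2': (-32, -21, 0.966), 's3': (-15, 3, 0.996), 's4a': (-3, 0, 0.992), 's4': (-3, 0, 0.993), 's5a': (4, -1, 0.992), 's5': (0, 0, 1.0)}
scene catch {'s2': (0, 0, 0.809), 's3': (0, 1, 0.732), 's4a': (1, 1, 0.917), 's4': (1, 1, 0.914), 's5a': (1, 0, 0.962), 's5': (0, 0, 1.0)}
```

The trigger went firm part way: opening 37.3 mm, about 30 N. After release the plate stayed about 2 mm ahead of the jaw, having sprung back about 3 mm, so it looks caught. I'll lift and check the catch from above.

Emit:
jog_arm(
  dr=[
    [0,0,0],
    [0,0,0],
    [0,0,0],
    [0,0,0],
    [0,0,0],
    [0,0,0],
    [0,0,0],
    [0,0,0],
    [0,0,0],
    [0,0,0],
  ],
  slide=[
    [0,0,-0.015],
    [0,0,-0.025],
    [0,0,-0.03],
    [0,0,-0.03],
    [-0.03,0,-0.01],
    [-0.04,0.01,0],
    [-0.04,0.02,0],
    [-0.03,0.02,0],
    [0,0,0],
    [0,0,0],
  ],
  gripper=[0.9,0.9,0.9,0.9,0.9,0.9,0.9,0.9,0.9,0.9],
)

```text
time_s: 17.55
position: [0.5199, 0.1018, 0.2478]
tool_rot: [[-0.327, -0.945, 0.0], [-0.945, 0.327, -0.0], [0.0, -0.0, -1.0]]
ft_force: [0.2, -0.6, -0.6]
grip_width: 0.0814
```

```bash
python3 st.py; python3 - <<'E'
from h import *; import cv2
c=viewer.get_image('wrist')['pixels'];cv2.imwrite('pics/w7.png',c)
E
```

```text
17.55 clamp-frame TCP mm [146.   50.2 247.8] rot err(tool)  [-0.0002 -0.0002  0.0007] F(clamp) [-0.5 -0.3 -0.6] w 81.4 q [ -2.  20.  77.  -0.  84. 107.]
```

View pics/w7.png

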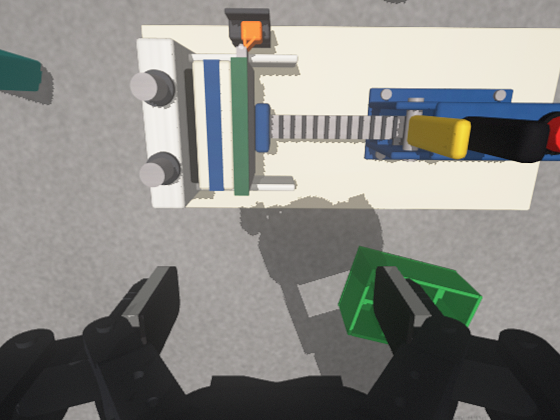

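```bash
python3 - <<'E'
import cv2
c=cv2.imread('pics/w7.png')[0:110,180:310];cv2.imwrite('pics/w7c.png',cv2.resize(c,None,fx=5.4,fy=5.4,interpolation=cv2.INTER_CUBIC))
E
```

```text
(no output)
```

View pics/w7c.png

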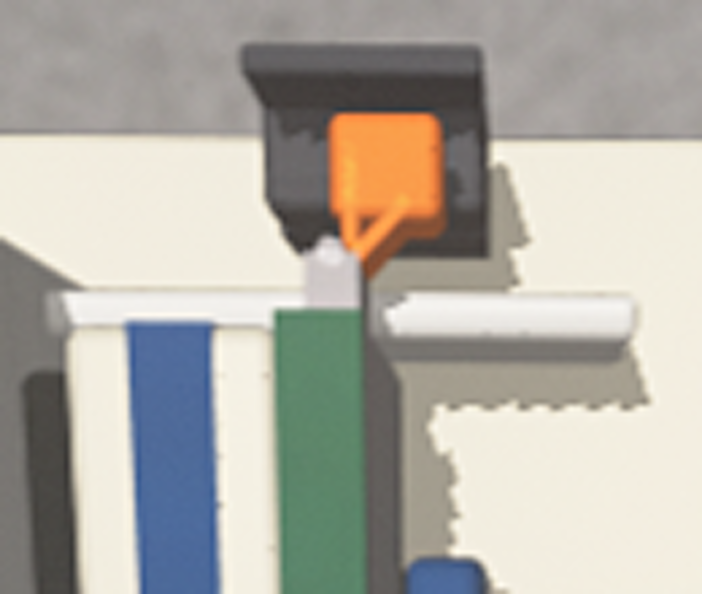

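The orange nose sits behind the plate's lug, at about (362,250) in the crop, so the plate is caught. Next is the release tab, with the fingers shut.

Emit:
jog_arm(
  dr=[
    [0,0,0],
    [0,0,0],
    [0,0,0],
    [0,0,0],
    [0,0,0],
    [0,0,0],
    [0,0,0],
    [0,0,0],
    [0,0,0],
    [0,0,0],
  ],
  slide=[
    [0.03,-0.007,0],
    [0.03,-0.007,0],
    [0.03,-0.007,0],
    [0.03,-0.007,0],
    [0.03,-0.007,0],
    [0.03,-0.007,0],
    [0.031,-0.008,0],
    [0,0,0],
    [0,0,0],
    [0,0,0],
  ],
  gripper=[-1,-1,-1,-1,-1,-1,-1,-1,-1,-1],
  force=20,
)

```text
time_s: 18.6
position: [0.4979, -0.1142, 0.2477]
tool_rot: [[-0.329, -0.944, -0.0], [-0.944, 0.329, 0.0], [-0.0, 0.0, -1.0]]
ft_force: [1.1, -0.3, -0.3]
grip_width: 0.0002
```

```bash
python3 st.py; python3 - <<'E'
from h import *; import cv2
im=viewer.get_image('wrist');cv2.imwrite('pics/w8.png',im['pixels'])
R,t=pose(np.load('p.npy')); print(proj(im,R@np.array([-.065,0,.125])+t))
E
```

```text
18.6 clamp-frame TCP mm [-6.530e+01  2.000e-01  2.477e+02] rot err(tool)  [ 0.0001  0.0002 -0.001 ] F(clamp) [ 0.1 -1.1 -0.3] w 0.2 q [-26.  18.  80.   0.  83.  83.]
[274.35661171 202.13026925]
```

View pics/w8.png

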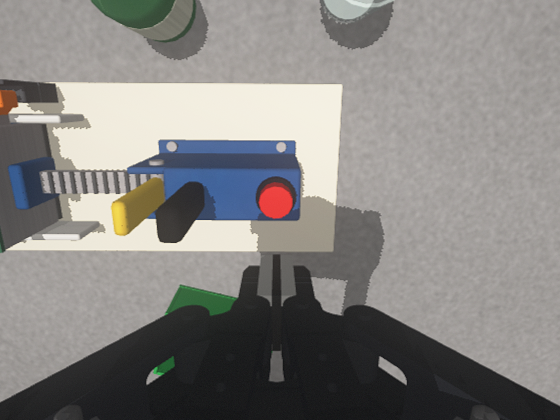

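Emit:
jog_arm(
  dr=[
    [0,0,0],
    [0,0,0],
    [0,0,0],
    [0,0,0],
    [0,0,0],
    [0,0,0],
    [0,0,0],
    [0,0,0],
    [0,0,0],
    [0,0,0],
  ],
  slide=[
    [0,0,0.02],
    [0,0,0.03],
    [0,0,0.03],
    [0,0,0.02],
    [0,0,0.007],
    [0,0,0.004],
    [0,0,0.004],
    [0,0,0.004],
    [0,0,0],
    [0,0,0],
  ],
  gripper=[-1,-1,-1,-1,-1,-1,-1,-1,-1,-1],
)

```text
time_s: 19.65
position: [0.4983, -0.1141, 0.1303]
tool_rot: [[-0.328, -0.945, 0.002], [-0.945, 0.328, -0.001], [-0.0, -0.002, -1.0]]
ft_force: [-0.9, 2.6, 8.0]
grip_width: -0.0002
```

```bash
python3 st.py
```

```text
19.65 clamp-frame TCP mm [-65.   -0.2 130.3] rot err(tool)  [-0.0021  0.0002 -0.0005] F(clamp) [2.2 1.7 8. ] w -0.2 q [-26.  25.  91.   0.  65.  83.]
```

Emit:
jog_arm(
  dr=[
    [0,0,0],
    [0,0,0],
    [0,0,0],
    [0,0,0],
    [0,0,0],
    [0,0,0],
    [0,0,0],
    [0,0,0],
    [0,0,0],
    [0,0,0],
  ],
  slide=[
    [0,0,0.001],
    [0,0,0.001],
    [0,0,0],
    [0,0,0],
    [0,0,0],
    [0,0,0],
    [0,0,0],
    [0,0,0],
    [0,0,0],
    [0,0,0],
  ],
  gripper=[-1,-1,-1,-1,-1,-1,-1,-1,-1,-1],
)

```text
time_s: 20.65
position: [0.4984, -0.1141, 0.1299]
tool_rot: [[-0.328, -0.945, 0.003], [-0.945, 0.328, -0.001], [0.0, -0.004, -1.0]]
ft_force: [-6.8, 3.8, 22.8]
grip_width: -0.0002
```

Emit:
jog_arm(
  dr=[
    [0,0,0],
    [0,0,0],
    [0,0,0],
    [0,0,0],
    [0,0,0],
    [0,0,0],
    [0,0,0],
    [0,0,0],
    [0,0,0],
    [0,0,0],
  ],
  slide=[
    [0,0,0],
    [0,0,0],
    [0,0,0],
    [0,0,0],
    [0,0,0],
    [0,0,0],
    [0,0,0],
    [0,0,0],
    [0,0,0],
    [0,0,0],
  ],
  gripper=[-1,-1,-1,-1,-1,-1,-1,-1,-1,-1],
)

```text
time_s: 21.65
position: [0.4984, -0.1141, 0.1298]
tool_rot: [[-0.328, -0.945, 0.003], [-0.945, 0.328, -0.001], [0.0, -0.004, -1.0]]
ft_force: [-7.1, 4.5, 21.3]
grip_width: 0.0001
```

```bash
python3 look.py s9; python3 - <<'E'
from h import *; import cv2
c=viewer.get_image('scene')['pixels'];cv2.imwrite('pics/c9.png',cv2.resize(c[165:275,205:370],None,fx=4.8,fy=4.8,interpolation=cv2.INTER_CUBIC))
E
```

```text
21.65 clamp-frame TCP mm [-65.   -0.2 129.8] rot err(tool)  [-0.0036 -0.0001 -0.0003] F(clamp) [ 1.9  8.2 21.3] w 0.1 q [-26.  25.  91.   0.  65.  83.]
```

View pics/s9.png

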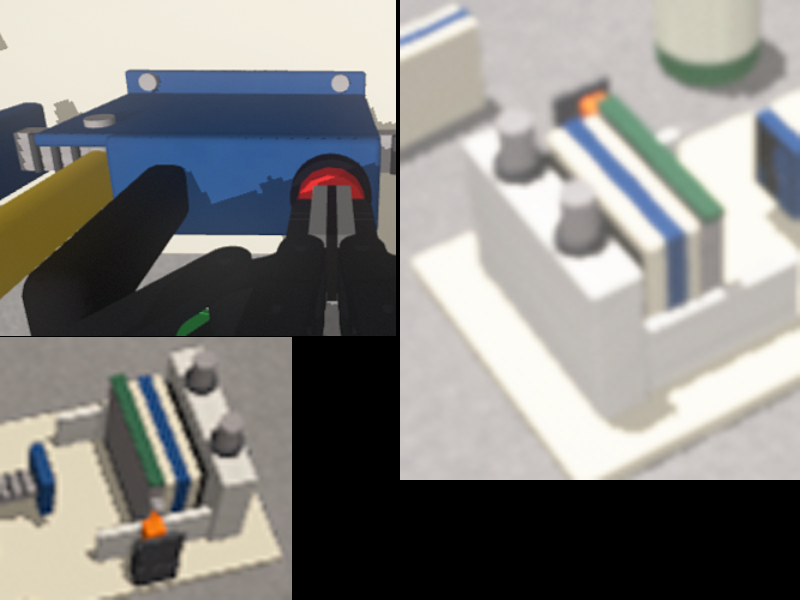

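View pics/c9.png

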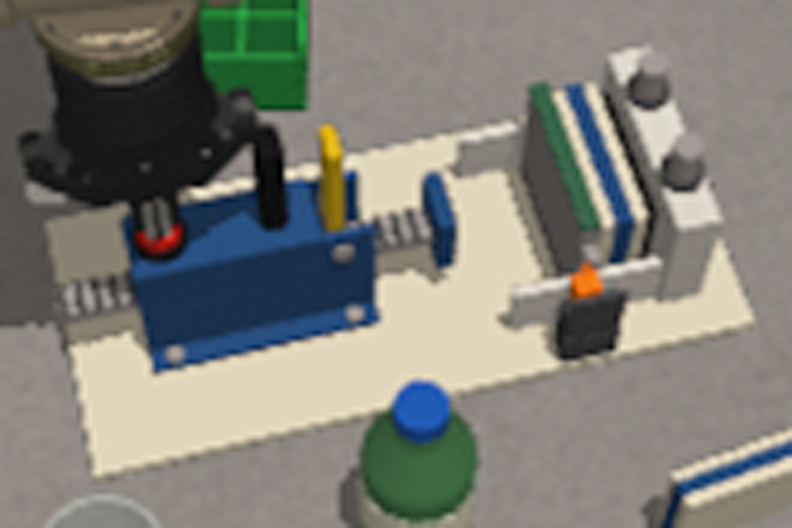

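The jaw has sprung back, now at (437,220), and the plate has stayed shut. I'll hold one more second to be sure of the full return, then lift straight up.

Emit:
jog_arm(
  dr=[
    [0,0,0],
    [0,0,0],
    [0,0,0],
    [0,0,0],
    [0,0,0],
    [0,0,0],
    [0,0,0],
    [0,0,0],
    [0,0,0],
    [0,0,0],
  ],
  slide=[
    [0,0,0],
    [0,0,0],
    [0,0,0],
    [0,0,0],
    [0,0,0],
    [0,0,0],
    [0,0,0],
    [0,0,0],
    [0,0,0],
    [0,0,0],
  ],
  gripper=[-1,-1,-1,-1,-1,-1,-1,-1,-1,-1],
)

```text
time_s: 22.85
position: [0.4984, -0.1141, 0.1298]
tool_rot: [[-0.328, -0.945, 0.003], [-0.945, 0.328, -0.001], [0.0, -0.004, -1.0]]
ft_force: [-7.5, 4.4, 22.7]
grip_width: -0.0003
```

Emit:
jog_arm(
  dr=[
    [0,0,0],
    [0,0,0],
    [0,0,0],
    [0,0,0],
    [0,0,0],
    [0,0,0],
    [0,0,0],
    [0,0,0],
    [0,0,0],
    [0,0,0],
  ],
  slide=[
    [0,0,-0.01],
    [0,0,-0.02],
    [0,0,-0.03],
    [0,0,-0.03],
    [0,0,-0.03],
    [-0.02,0.01,0],
    [-0.03,0.01,0],
    [-0.03,0.01,0],
    [0,0,0],
    [0,0,0],
  ],
  gripper=[-1,-1,-1,-1,-1,-1,-1,-1,-1,-1],
)

```text
time_s: 23.85
position: [0.4961, -0.0287, 0.2475]
tool_rot: [[-0.327, -0.945, 0.002], [-0.945, 0.327, -0.001], [0.0, -0.002, -1.0]]
ft_force: [0.9, -0.5, -0.4]
grip_width: -0.0001
```

```bash
python3 st.py; python3 - <<'E'
from h import *; import cv2
c=viewer.get_image('scene');cv2.imwrite('pics/c10.png',cv2.resize(c['pixels'][165:275,205:370],None,fx=4.8,fy=4.8,interpolation=cv2.INTER_CUBIC))
im=viewer.get_image('wrist');cv2.imwrite('pics/w10.png',im['pixels'])
R,t=pose(np.load('p.npy'))
for b in (0,.01): print(b,[proj(im,R@np.array([.105+b,y,.083])+t).round(0) for y in (.02,-.02)])
a=cv2.imread('pics/c9.png');b=cv2.imread('pics/c10.png');T=a[165:270,420:460]
r=cv2.matchTemplate(b[145:290,390:500],T,cv2.TM_CCOEFF_NORMED);print(cv2.minMaxLoc(r),'expect (30,20)')
E
```

```text
23.85 clamp-frame TCP mm [ 14.9  30.  247.5] rot err(tool)  [-0.0018 -0.0002  0.0006] F(clamp) [-0.2 -1.  -0.4] w -0.1 q [-17.  16.  82.  -0.  82.  92.]
0 [array([169., 179.]), array([164., 131.])]
0.01 [array([157., 179.]), array([152., 131.])]
(-0.36601540446281433, 0.9994199275970459, (66, 22), (30, 20)) expect (30,20)
```

View pics/w10.png

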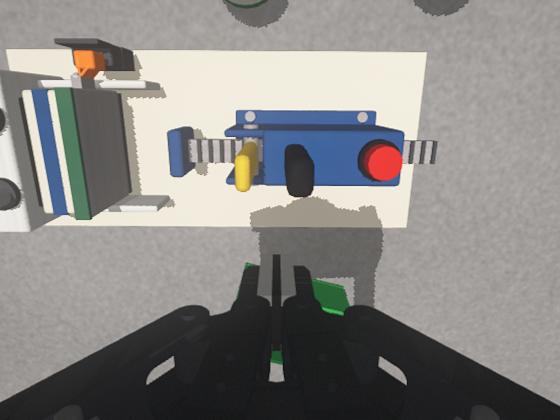

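View pics/c10.png

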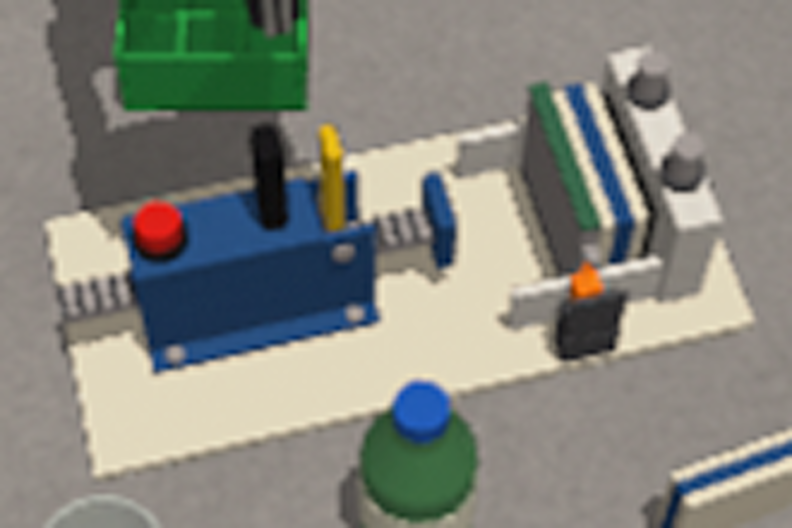

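```bash
python3 -c "
from rig import env
print(env.close_job())"
```

```text
the job is handed in; nothing more can be done
None
```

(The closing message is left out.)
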